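Fit the snap ring that keeps a microscope filter wheel on its spindle

ROBOT

A 6-joint arm with a two-finger parallel gripper is mounted at the origin on the work surface. World frame = base frame: x ahead of the robot, y to its left, z up, the work surface at z = 0. Lengths are in m, angles in rad, forces in N, time in s.
With the tool pointing down it reaches from about 0.25 to 0.775 m from the base axis. Payload 4 kg.
Tool frame: the origin (TCP) lies midway between the tips of the shut fingers; the grasp point (between the pads) lies 19 mm behind it (robot.tcp_to_grasp is the distance from the TCP to the grasp point, in m); z points along the fingers, y is the line along which they close (so a half turn about z gives the same grasp; the last joint's range is limited). The gripper opens to 94 mm and grips with 3 to 60 N. Pads are 16 mm wide; open, the fingers measure 119 mm over their backs; the gripper's body (75 mm by 177 mm) begins 78 mm behind the grasp point.
Start: joints at [1.156, 0.087, 1.371, -0, 1.684, -0.103], TCP at [0.169, 0.523, 0.206] pointing down, gripper open.
Joint ranges: [-3.1, 3.1], [-0.76, 2.03], [0.27, 2.55], [-1.08, 4.22], [0.17, 2.65], [-2.57, 2.57]. Speed limits (rad/s): [2.79, 2.79, 3.14, 3.14, 3.14, 3.14].

INTERFACE

Orientations are given as [roll, pitch, yaw] about the fixed x, y, z axes, in that order (R = Rz(yaw) Ry(pitch) Rx(roll)).
In Python, from bench import robot, viewer gives the robot as it stands. The module is installed in compiled form; this text tells all that it offers.
- The arm moves only by the shell command python3 -m handwheel 'ROWS' [OPENING]. ROWS is JSON, a list of rows, each a list of 6 numbers: the shift along the tool's x, y, z in units of 0.2 m (1.0 is 0.2 m), then the turn, a rotation vector about the tool's x, y, z in units of 30 degrees (1.0 is 30 degrees). In form: [[x, y, z, wx, wy, wz], ...]. A call has 1 to 10 rows; each row is the pose to reach, as a shift and turn from the pose commanded when the call began, along the tool's axes at that moment; what a row does not reach only later rows make up. A row lasts 1/12 s, in which the tool goes at most 41.7 mm and 7.16 degrees, less where a joint would pass 70% of its speed; a pose out of reach is approached as far as the arm can. A call with a number of a shift or a turn outside -1 to 1 is refused whole. A call with a gripper value outside its range is refused whole. OPENING is the gripper's target within -1 to 1 (shut at 1, half-way at 0, fully open at -1), set as the call begins (- or left out, the last holds). The fingers move at their own pace and stop on an object; the grip force is fixed at half the most. Time passes only in rows, so rows that repeat a pose let the fingers close. It gives the time, the measured TCP pose, the force, the opening and the grip force at its end, in the units of the state.
- robot.get_obs(): the state, without advancing time (a new reading comes with each control period).
- viewer.snapshot(name): name is "scene" or "side" or "wrist"; returns the picture (400x640x3 uint8, red, green, blue); there is no depth.
- viewer.calibration(name): a dict with "fx", "fy", "cx", "cy" (pixels), "R" (3x3) and "t" (3): a world point X has camera coordinates R X + t. Camera axes: x right, y down, z forward; pixel columns grow to the right and rows downward; lengths in m; the calibration is good to about 2 mm. A picture is of the moment at which its call begins: read the wrist's pose just before it. calibration takes no time and is no camera call; for the wrist camera it gives the pose at the moment of the call.
- robot.close_job(): hands the job in; it is judged then, once.
The state is a dict: "time": time; "joint_positions": joint angles; "qvel": joint speeds; "joint_torque": joint torques, N m; "tool_pos": TCP position; "ee_rot": TCP orientation; "wrist_force": force on the tool from outside, world axes, zero at the start; "wrist_torque": the same for the moment, N m; "width": finger opening in m; "finger_force": force on a finger pad.
Only numpy, scipy, OpenCV 4.12 (cv2) and the standard library are available. Lean on these libraries where they do the work, as an engineer would, in place of code of your own. Each camera call takes 0.05 s, during which the arm holds its last target. There are 200 camera calls.

TASK

Take the reverse-action ring pliers from their stand, put their pins into the eyes of the snap ring on the pedestal, spread it and carry it over the filter wheel's spindle down to the hub; let it contract into the groove there, then hang the pliers back in their stand. Touch the ring only with the pliers, be gentle on the wheel (never press it with 20 N or more), and leave the things lying around where they are.

Things in the scene. Friction and masses are not known exactly. Their poses are not given: they have to be found in the camera images.
- pliers: Reverse-action ring pliers (170 g) hanging upright in the stand: a steel yoke with a square cross bar (62 x 8 x 8 mm along x) and two jaws hinged on it at +y and -y. Origin midway between the pins, 10 mm below their shoulders, z up; cross bar's underside 72 mm above it. Pinching the two grip rollers at the top together along y, from above, spreads the two pins at the bottom; a spring returns them.
- pliers_grip (a point): Point midway between the pliers' two rubber grip rollers, axes as the pliers. Rollers: 14 mm thick, 28 mm long along x, 60 mm over their outsides when relaxed, 23 mm at the stop of the squeeze. About 10 N per finger starts the squeeze; 14 N plus the ring's pull (5 N) at 26 mm. Squeezed to 57.5 mm the pins fit the relaxed eyes; squeezed to 26 mm they spread the ring to about 0.3 rad.
- pliers_tips (a point): Point midway between the pliers' two pins, at the shoulders that press on the ring, 98 mm below pliers_grip. Pins: 4 mm thick, tapered ends, 4.5 mm long below shoulder discs 8.4 mm across. They stand at y = +9 and -9 mm when relaxed, about +24 and -24 mm with the rollers at 26 mm, then leaning toes out by 0.32 rad and about 2 mm higher: the shoulders come down again by that much on release.
- jaw_l (a joint): Turn of each of the pliers' jaws (rad): 0 relaxed, 0.32 with the rollers at 26 mm, 0.36 at the stop; both jaws move alike. Hinges lie 48 mm above the shoulders and 50 mm below the rollers.
- ring: Dark steel snap ring lying flat on the pedestal (38 g, 5 mm thick, 35.6 mm inside, 45.6 mm outside), open towards its +x, where its two eyes are. Origin at the centre of its underside, z up. The back stays rigid and two sprung side arms swing out.
- ring_mid (a point): Centre of the ring, half-way up its thickness, axes as the ring.
- eye_l (a point): Centre (half-way up) of the eye on the ring's +y side: a 7 mm through hole in a 14 mm wide round lug, 26.5 mm ahead (+x) of the ring's centre and 10 mm to its +y when relaxed.
- eye_r (a point): Centre of the like eye on the ring's -y side, 10 mm to its -y when relaxed.
- side_l (a joint): How far each side arm of the ring is spread (rad): 0 relaxed, both alike; 2 to 5 N at the eyes. To pass over the spindle: about 0.3, with the spindle's axis 4.7 mm from the ring's centre towards the eyes, 21 mm behind the line between the pins (1.8 mm clearance all round). As it contracts it centres itself, so the pins go about 5 mm forward (to 26.5 mm). Below 0.08 in the groove.
- pedestal: Fixed white plastic pedestal, origin at its foot. The ring lies on its flat 84 mm wide top, 30 mm up, loosely around a 26 mm wide spigot 6 mm high.
- unit: Fixed filter-wheel unit, origin at its foot: black base 120 mm square, above it an aluminium wheel 116 mm across with six round filters, in its middle a flat hub 74 mm across (14 mm high above the wheel) and on that a steel upright spindle.
- seat (a point): On the spindle's axis, at the nominal level of the hub's top face, 48 mm above the table. Wheel, hub and spindle together sit up to 3 mm higher or lower than this, by the shims fitted; that is not measured, so feel for the hub. Above the hub's top face: groove 34 mm wide and 8 mm high, land 40 mm wide and 4 mm high, nose 6 mm high tapering to 31 mm.
- stand: Fixed grey pliers stand, origin at its foot: base 90 x 80 mm, two posts 23 mm either side of the middle along its x, each with a notch open at the top (floor 84 mm up, about 10 mm wide, flaring to 20 mm at 99 mm up). The pliers' cross bar lies in both notches along the stand's x; pliers_grip is then 120 mm above the foot and the pins' lower ends 17.5 mm.
- screwdriver: Loose screwdriver, 160 mm long, a bystander.
- bottle: Loose bottle, 40 mm across and 90 mm high, a bystander.
- dish: Loose shallow metal dish, 70 mm across, a bystander.
Not all that is in view belongs to the job. What is shaped like the pliers but blue is not meant. Several things have the shape of the pedestal; the one meant has the colours described above.

How it is judged:
On the way, in this order (a step that is already met when the one before it is completed fails the run):
1. the ring is spread on the pliers' pins and lifted off its pedestal (value of joint side_l above 0.15 rad and z of ring_mid in the frame of pedestal above 0.045 m and contact force between ring and pliers above 0.3 N), for 0.2 s.
2. the ring has contracted into the spindle's groove (value of joint side_l below 0.08 rad and horizontal distance between ring_mid and seat below 0.003 m and z of ring_mid in the frame of seat between -0.003 and 0.009 m), for 0.2 s.
At the end, for the whole second after the job is handed in: The ring is contracted (arms within 0.08 rad of relaxed) in the groove: centred within 3 mm of the spindle's axis, level within 0.12 rad, its middle 3 mm below to 9 mm above the nominal hub face; the pliers hang upright (within 0.15 rad) and still in the stand's notches, within 15 mm of its middle (all of step 2 and angle between ring_mid's own z axis and vertical below 0.12 rad and horizontal distance between pliers_grip and stand below 0.015 m and z of pliers_grip in the frame of stand between 0.112 and 0.125 m and angle between pliers_grip's own z axis and vertical below 0.15 rad and linear speed of pliers below 0.03 m/s); the robot touches nothing.
It fails at once if the filter-wheel unit is pressed with more than 20 N through the ring or the pliers (contact force between any of ring, pliers and unit above 20 N).
It fails at once if the fingers touch the ring (contact force between the fingers and ring above 1 N).
It fails at once if a bystander is moved more than 30 mm (distance of any of screwdriver, bottle, dish from where it was at the start of the episode above 0.03 m).
It also fails if it takes over 72 s, if anything falls off the work surface, if the arm or the gripper's body presses on something with over 40 N, if the wrist force passes 120 N, or if a joint passes its speed limit or range.

## Working session

There is one attempt and no reset: what is moved stays moved. The work goes in short steps, Python scripts to look and compute and a shell command to move; the robot and the scene stay as the last step left them, time stands still between calls to the robot, and variables do not carry over. Pictures are saved under pics/ and viewed, at most 10 in all, crops included, and the job is handed in when it is done.

```bash
mkdir -p pics
cat > h.py <<'E'
import numpy as np,cv2
from bench import robot,viewer
def snap(n,f=None):
    c=viewer.calibration(n);im=viewer.snapshot(n)[:,:,::-1].copy()
    if f: cv2.imwrite('pics/'+f,im); np.save('pics/'+f+'.npy',c,allow_pickle=True)
    return im,c
def ray(c,u,v):
    R=np.array(c['R']);t=np.array(c['t']);d=R.T@np.array([(u-c['cx'])/c['fx'],(v-c['cy'])/c['fy'],1]);return -R.T@t,d
def onz(c,u,v,z):
    o,d=ray(c,u,v);return o+d*(z-o[2])/d[2]
def proj(c,X):
    p=np.array(c['R'])@np.array(X)+np.array(c['t']);return p[0]/p[2]*c['fx']+c['cx'],p[1]/p[2]*c['fy']+c['cy']
E
python3 - <<'E'
from h import *
a,c=snap('scene','a.png');b,d=snap('side','b.png');w,e=snap('wrist','w.png')
for k in(c,d,e):print(k['fx'],np.round(-np.array(k['R']).T@np.array(k['t']),3),np.round(k['R'],2).tolist())
o=robot.get_obs();print(o)
E
```

```text
364.5700805065711 [ 1.313 -0.17   0.659] [[0.31, 0.95, -0.02], [0.55, -0.19, -0.81], [-0.77, 0.24, -0.59]]
383.05524062834024 [ 0.208 -0.335  0.633] [[0.7, -0.71, 0.01], [-0.5, -0.5, -0.71], [0.51, 0.49, -0.7]]
302.14348578982543 [0.098 0.546 0.383] [[0.31, 0.95, -0.0], [0.92, -0.3, 0.25], [0.24, -0.08, -0.97]]
{'time': 0.15, 'joint_positions': array([ 1.15590996e+00,  8.78213709e-02,  1.37186628e+00, -6.75344254e-05,
        1.68360243e+00, -1.03104721e-01]), 'qvel': array([-0.00129653, -0.00181382, -0.004287  , -0.00146106,  0.00062658,
       -0.00235069]), 'joint_torque': array([ 1.44517631e-03, -3.40642440e+01, -3.02793467e+01,  7.18164956e-02,
        3.04916210e-02, -1.22008914e-04]), 'tool_pos': array([0.16857823, 0.5230966 , 0.20457401]), 'ee_rot': array([-3.13989733e+00, -1.07941540e-04,  2.82980337e+00]), 'wrist_force': array([ 0.05109381, -0.15278179,  0.83846675]), 'wrist_torque': array([0.04964939, 0.00146181, 0.02472187]), 'finger_force': 0.0, 'width': 0.09365022516462623}
```

View pics/a.png

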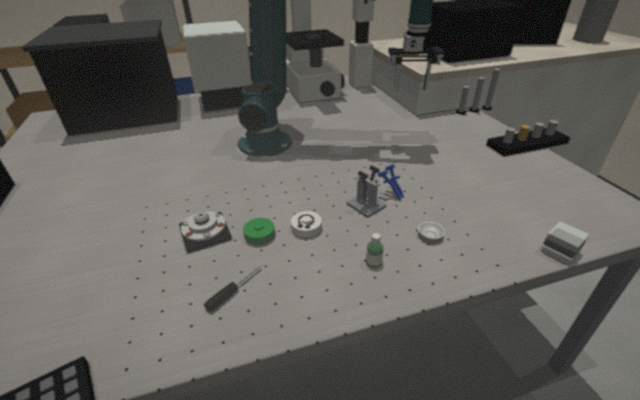

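View pics/b.png

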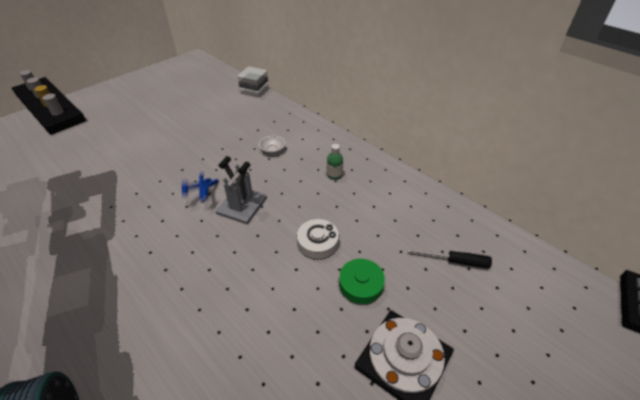

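Scene picture: the stand with the dark pliers is at (366,195) and the blue lookalike at (392,181). The white pedestal with the ring is at (306,224) and the green lookalike at (259,231). The filter-wheel unit is at (204,228). Bystanders: bottle (375,250), dish (431,232), screwdriver (235,287). The side view agrees: stand (240,195), blue (202,186), pedestal (318,237), green (361,280), wheel (405,350).

I choose the dark pliers and the white pedestal, and check them in one close crop.

Run:
```python
from h import *
c=np.load('pics/a.png.npy',allow_pickle=True).item();d=np.load('pics/b.png.npy',allow_pickle=True).item()
for n,p,q,z in[('stand foot',(366,206),(241,207),0),('ped top',(307,221),(317,233),.03),('spindle top',(203,217),(408,340),.064),('bottle foot',(375,262),(335,176),0),('dish',(431,233),(272,147),0),('green',(259,226),(361,276),.03)]:
    print(n,onz(c,*p,z)[:2].round(3),onz(d,*q,z)[:2].round(3))
a=cv2.imread('pics/a.png');b=cv2.imread('pics/b.png')
r=lambda i,x,y,s=100:cv2.resize(i[y-s//2:y+s//2,x-s//2:x+s//2],(400,400),interpolation=cv2.INTER_CUBIC)
cv2.imwrite('pics/c.png',np.hstack([r(a,350,200,120),r(b,270,200,140)]))
```

```text
stand foot [0.515 0.214] [0.506 0.211]
ped top [0.562 0.018] [0.556 0.018]
spindle top [ 0.497 -0.248] [ 0.486 -0.25 ]
bottle foot [0.736 0.143] [0.733 0.133]
dish [0.685 0.332] [0.698 0.331]
green [ 0.54 -0.11] [ 0.542 -0.112]
```

View pics/c.png

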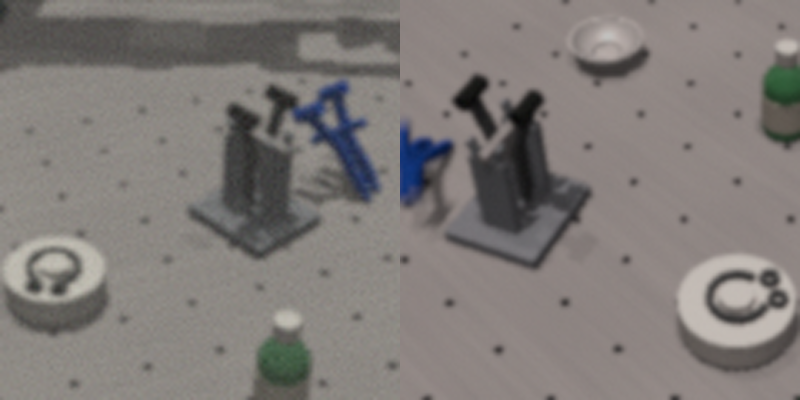

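The crop confirms both choices: the dark pliers hang in the grey stand with the blue ones beside it, and the white pedestal carries the ring with its eyes towards the bottle side. Next I work out the first move.

```bash
cat >> h.py <<'E'
from scipy.spatial.transform import Rotation as Ro
def go(pos,yaw,obs=None,rp=(np.pi,0)):
    # prints units of shift and turn from present tool pose (down-pointing at yaw)
    o=obs or robot.get_obs();T=Ro.from_euler('xyz',o['ee_rot']);G=Ro.from_euler('xyz',[rp[0],rp[1],yaw])
    s=T.inv().apply(np.array(pos)-o['tool_pos'])/.2;w=(T.inv()*G).as_rotvec()/np.radians(30)
    print('shift',s.round(4).tolist(),'turn',w.round(4).tolist());return s,w
E
python3 - <<'E'
from h import *
c=np.load('pics/a.png.npy',allow_pickle=True).item();d=np.load('pics/b.png.npy',allow_pickle=True).item()
P=[onz(c,290+x/3.333,140+y/3.333,0.01)[:2] for x,y in[(190,210),(262,250),(318,212)]]
print(np.round(P,3),[np.round((np.linalg.norm(v),np.degrees(np.arctan2(v[1],v[0]))),3) for v in(P[1]-P[0],P[2]-P[1])])
P=[onz(c,290+x/3.333,140+y/3.333,0.12)[:2] for x,y in[(241,115),(280,97)]];v=P[1]-P[0]
print(np.round(P,3),np.degrees(np.arctan2(v[1],v[0])))
go((.45,.25,.22),2.83)
E
```

```text
[[0.495 0.161]
 [0.569 0.198]
 [0.535 0.268]] [array([ 0.083, 26.878]), array([7.70000e-02, 1.16242e+02])]
[[0.522 0.193]
 [0.506 0.236]] 110.37398464098607
shift [-1.7581, -0.8681, -0.0758] turn [-0.0032, -0.0002, -0.0004]
```

```bash
python3 -m handwheel '[[-0.9,-0.44,-0.04,0,0,-0.74],[-0.9,-0.44,-0.04,0,0,-0.74],[-0.9,-0.44,-0.04,0,0,-0.74],[-0.9,-0.44,-0.04,0,0,-0.74],[-0.9,-0.44,-0.04,0,0,-0.74],[-0.9,-0.44,-0.04,0,0,-0.74]]' -1; python3 -c "
from h import *
go((.46,.19,.22),np.radians(206))"
```

```text
time: 0.65
tool_pos: [0.3172, 0.3803, 0.2135]
ee_rot: [-3.139, 0.002, -3.073]
wrist_force: [0.6, -0.0, -0.5]
width: 0.0941
finger_force: 0.0
shift [-0.6474, -0.9978, -0.0283] turn [-0.0058, 0.0036, -0.7363]
```

```bash
python3 -m handwheel '[[-0.65,-0.96,-0.03,0,0,-0.74],[-0.65,-0.96,-0.03,0,0,-0.74],[-0.65,-0.96,-0.03,0,0,-0.74],[-0.65,-0.96,-0.03,0,0,-0.74],[-0.65,-0.96,-0.03,0,0,-0.74],[-0.65,-0.96,-0.03,0,0,-0.74],[-0.65,-0.96,-0.03,0,0,-0.74],[-0.65,-0.96,-0.03,0,0,-0.74],[-0.65,-0.96,-0.03,0,0,-0.74]]'; python3 -c "
from h import *
snap('wrist','w1.png');print(robot.get_obs()['joint_positions'])"
```

```text
time: 1.4
tool_pos: [0.4567, 0.2035, 0.2191]
ee_rot: [3.14, -0.001, -2.679]
wrist_force: [-1.3, -0.1, 0.1]
width: 0.0937
finger_force: 0.0
[ 3.06266019e-01 -2.66654805e-02  1.46056934e+00  8.92492333e-04
  1.70835600e+00 -1.72888404e+00]
```

View pics/w1.png

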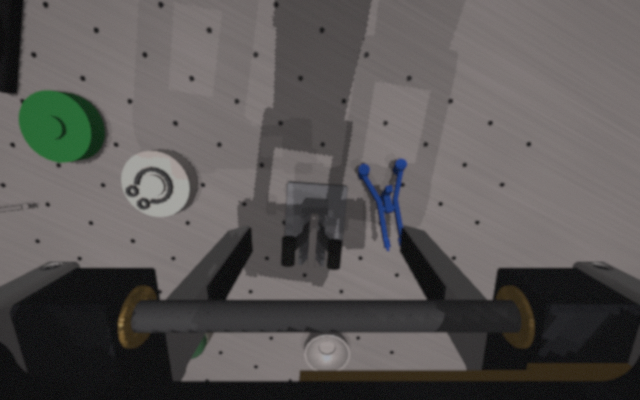

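Wrist view: the black rollers are at (289,250) and (334,253) between the fingers, nearly aligned with them. The blue pliers are at (390,200). The ring is on the white pedestal at (153,184), eyes at (132,190) and (144,204).

```bash
cat > m.py <<'E'
from h import *
def rollers(f,box,th=40,z=.12):
    im=cv2.imread('pics/'+f);c=np.load('pics/%s.npy'%f,allow_pickle=True).item()
    x0,y0,x1,y1=box;m=(im[y0:y1,x0:x1].max(2)<th).astype(np.uint8)
    n,l,s,ce=cv2.connectedComponentsWithStats(m);Q=[]
    for i in range(1,n):
        if s[i,4]>60:
            p=np.argwhere(l==i)[:,::-1].astype(np.float32);r=cv2.minAreaRect(p)
            b=cv2.boxPoints(r)+[x0,y0];w=np.array([onz(c,*q,z)[:2] for q in b]);e=w[1]-w[0],w[2]-w[1]
            L=max(e,key=np.linalg.norm);Q.append(w.mean(0))
            print(s[i],ce[i]+[x0,y0],w.mean(0).round(4),[np.linalg.norm(v).round(4) for v in e],np.degrees(np.arctan2(L[1],L[0])).round(1))
    return Q
E
python3 - <<'E'
from m import *
im=cv2.imread('pics/w1.png');print(im[230:275:5,276:350:6].max(2))
for th in(22,30,40):
    Q=rollers('w1.png',(268,222,352,280),th);print()
E
```

```text
[[ 85  81  71  63  65  27  79  49  43  69  98  60  83]
 [ 82  76  51  61  28  30  84  36  31  58 104  72  84]
 [ 81  42  14  21  31  35  84  40  32  22  24  59  83]
 [ 81  39  20  15  34  47  83  43  32  19  17  64  84]
 [ 81  39  24  33  49  44  84  45  49  20  19 104 118]
 [ 82  32  20  42  58  52  83  47  64  15  24 117 130]
 [ 84  28  24  48  68  71  81  55  73  21  19 122 129]
 [ 81  51  31  67  79  80  81  79  78  24  28 125 128]
 [ 86  85  81  81  82  82  83  83  82 103 105 131 127]]
[16 15 13 14 96] [289.33333333 242.30208333] [0.5115 0.1917] [np.float64(0.0138), np.float64(0.0118)] -155.5
[ 60  18  13  19 128] [333.8046875 247.59375  ] [0.4974 0.2332] [np.float64(0.0118), np.float64(0.0193)] 27.2

[ 14  12  22  31 359] [289.26740947 248.83844011] [0.5159 0.1964] [np.float64(0.0332), np.float64(0.0194)] -158.0
[ 52  14  21  32 345] [332.7826087  251.57101449] [0.4994 0.2335] [np.float64(0.0178), np.float64(0.0358)] 42.1

[ 14   0  27  44 555] [292.85945946 245.48648649] [0.5091 0.1935] [np.float64(0.0517), np.float64(0.0214)] 177.1
[ 50   1  24  46 517] [330.05222437 247.88007737] [0.4945 0.2286] [np.float64(0.0205), np.float64(0.05)] 45.7
```

Run:
```python
from h import *
c=np.load('pics/w1.png.npy',allow_pickle=True).item()
a=onz(c,289,251,.122);b=onz(c,335,254,.122);v=b-a;print(a,b,np.linalg.norm(v),np.degrees(np.arctan2(v[1],v[0])))
m=(a+b)/2;print(m);go((m[0],m[1],.155),np.radians(206.5))
```

```text
[0.51827693 0.19396457 0.122     ] [0.50086646 0.23604746 0.122     ] 0.045542223703619135 112.47579322750698
[0.5095717  0.21500601 0.122     ]
shift [-0.2625, -0.0703, 0.3211] turn [0.0019, -0.001, 0.0038]
```

```bash
python3 -m handwheel '[[-0.26,-0.07,0.32,0,0,0],[-0.26,-0.07,0.32,0,0,0],[-0.26,-0.07,0.32,0,0,0],[-0.26,-0.07,0.32,0,0,0],[-0.26,-0.07,0.32,0,0,0]]'; python3 -c "
from h import *
im,c=snap('wrist','w2.png');cv2.imwrite('pics/w2c.png',cv2.resize(im[180:380,200:440],(720,600),interpolation=cv2.INTER_CUBIC))"
```

```text
time: 1.87
tool_pos: [0.509, 0.215, 0.156]
ee_rot: [3.141, -0.0, -2.676]
wrist_force: [-0.3, 1.2, 0.0]
width: 0.094
finger_force: 0.0
```

View pics/w2c.png

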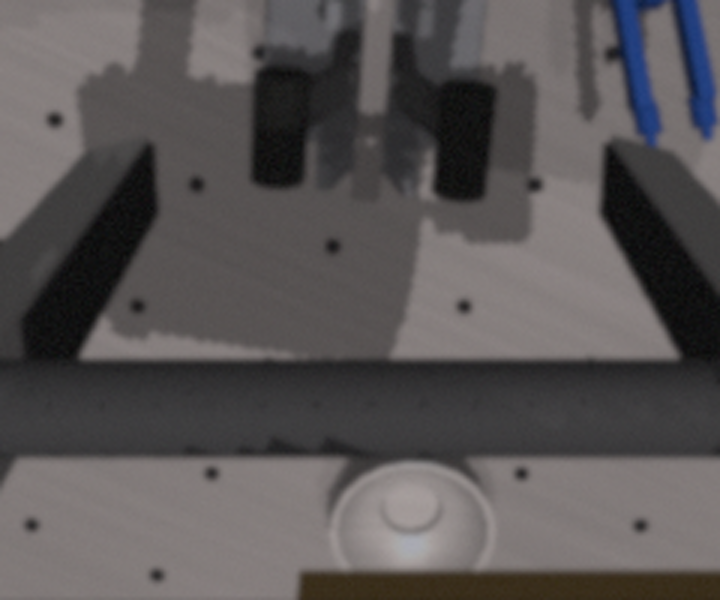

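The crop shows the rollers at full-image pixels (293,222) and (355,226), a little right of the tool's middle and turned about 4° from it.

Run:
```python
from h import *
c=np.load('pics/w2.png.npy',allow_pickle=True).item()
f=lambda x,y,z=.124:onz(c,200+x/3,180+y/3,z)
a=f(280,127);b=f(466,140);v=b-a;print(a,b,np.linalg.norm(v),np.degrees(np.arctan2(v[1],v[0])))
for q in[((254,70),(252,183)),((308,70),(304,187)),((437,82),(437,198)),((495,84),(487,200))]:
    v=f(*q[1])-f(*q[0]);print(np.linalg.norm(v),np.degrees(np.arctan2(v[1],v[0])))
m=(a+b)/2;print(m,c['cx'],c['cy'])
s=proj(c,[.5096,.215,.124]);print(s)
go((m[0],m[1],.101),np.radians(203.5))
```

```text
[0.51853024 0.19328111 0.124     ] [0.50104194 0.23559976 0.124     ] 0.045789822450574925 112.45299461998464
0.029230834797171777 23.737498639417353
0.03030267761069377 23.682403845847173
0.030208205937545703 27.613267518946074
0.03025653303475602 24.737893770649265
[0.50978609 0.21444044 0.124     ] 325.8616799879414 198.93899926787805
(np.float64(325.18391038309875), np.float64(224.61322132874116))
shift [0.0008, -0.0025, 0.2817] turn [-0.0, 0.0047, 0.105]
```

```bash
python3 -m handwheel '[[0,-0.002,0.14,0,0,0.11],[0,-0.002,0.28,0,0,0.11],[0,-0.002,0.28,0,0,0.11],[0,-0.002,0.28,0,0,0.11]]'; python3 -m handwheel '[[0,0,0,0,0,0],[0,0,0,0,0,0],[0,0,0,0,0,0],[0,0,0,0,0,0],[0,0,0,0,0,0],[0,0,0,0,0,0]]' -0.23
```

```text
time: 2.25
tool_pos: [0.5092, 0.2135, 0.1005]
ee_rot: [3.141, -0.0, -2.735]
wrist_force: [-0.3, 0.2, -0.0]
width: 0.0942
finger_force: 0.0
time: 2.75
tool_pos: [0.5105, 0.2134, 0.1001]
ee_rot: [3.142, 0.001, -2.736]
wrist_force: [0.1, -0.4, 4.1]
width: 0.059
finger_force: 11.3
```

Gripped (59 mm, 11 N). I lift straight out, well above the posts.

```bash
python3 -m handwheel '[[0,0,-0.1,0,0,0],[0,0,-0.2,0,0,0],[0,0,-0.3,0,0,0],[0,0,-0.4,0,0,0],[0,0,-0.48,0,0,0],[0,0,-0.48,0,0,0]]'
python3 - <<'E'
from h import *
c=np.load('pics/w1.png.npy',allow_pickle=True).item();im=cv2.imread('pics/w1.png')
m=(im[140:230,105:205].max(2)>120).astype(np.uint8)
go((.611,-.003,.19),np.radians(157.5))
print(robot.get_obs()['joint_positions'])
E
```

```text
time: 3.25
tool_pos: [0.5119, 0.2137, 0.1994]
ee_rot: [-3.141, 0.007, -2.736]
wrist_force: [0.8, 0.7, -0.9]
width: 0.0577
finger_force: 9.8
shift [-0.0274, -1.1911, 0.0481] turn [0.004, 0.0131, 1.5244]
[ 2.93245455e-01  9.36653975e-02  1.37573477e+00  5.14535080e-05
  1.66519837e+00 -1.68300002e+00]
```

```bash
python3 -m handwheel '[[-0.01,-0.15,0.01,0,0,0.2],[-0.02,-0.3,0.02,0,0,0.4],[-0.02,-0.45,0.03,0,0,0.6],[-0.02,-0.6,0.04,0,0,0.8],[-0.025,-0.75,0.045,0,0,0.95],[-0.025,-0.9,0.045,0,0,0.95],[-0.025,-0.95,0.045,0,0,0.95]]';python3 -c "
from h import *
go((.611,-.003,.19),np.radians(157.5))"
```

```text
time: 3.83
tool_pos: [0.5901, 0.0367, 0.1839]
ee_rot: [-3.139, -0.003, 3.046]
wrist_force: [-0.5, -0.7, -1.3]
width: 0.0578
finger_force: 9.7
shift [-0.1229, -0.1875, -0.0304] turn [-0.005, -0.0047, 0.5671]
```

```bash
python3 -m handwheel '[[-0.05,-0.1,0,0,0,0.2],[-0.12,-0.18,-0.02,0,0,0.4],[-0.12,-0.18,-0.02,0,0,0.57],[-0.12,-0.18,-0.02,0,0,0.57],[-0.12,-0.18,-0.02,0,0,0.57],[-0.12,-0.18,-0.02,0,0,0.57]]';python3 -c "
from h import *
im,c=snap('wrist','w3.png')"
```

```text
time: 4.33
tool_pos: [0.6097, 0.0034, 0.1895]
ee_rot: [-3.142, -0.002, 2.754]
wrist_force: [-0.1, -0.3, -1.4]
width: 0.0581
finger_force: 9.7
```

View pics/w3.png

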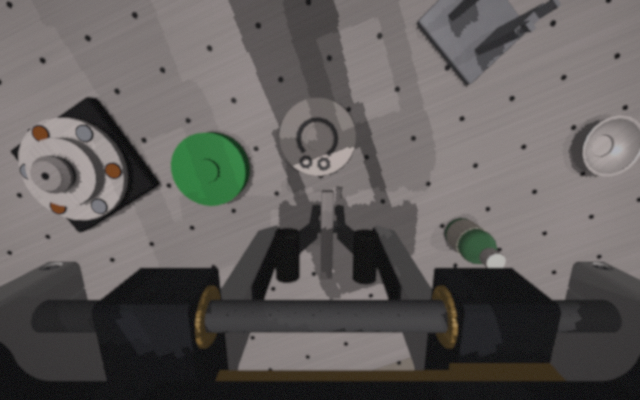

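Wrist view from above: ring centre (317,137), eyes (306,161) and (323,164), pedestal top (319,137), spindle top (52,173), and the stand at upper right.

Run:
```python
from h import *
im=cv2.imread('pics/w3.png');g=im.max(2)
print(g[152:174,296:334:1])
c=np.load('pics/w3.png.npy',allow_pickle=True).item()
for n,u,v,z in[('eye_r',306,161,.035),('eye_l',323,164,.035),('ring',317,137,.035),('spindle',46,175,.066),]:
    print(n,onz(c,u,v,z).round(4))
```

```text
[[104 105 103 100  89  77  68  71  83  94 100 105 105 106 106 106 105 105
  105 104 104 104 106 105 106 105 105 104 101  94  82  64  51  45  50  64
   86 110]
 [103 104 105 103  97  91  87  88  93  98 102 104 105 104 106 105 105 105
  105 105 105 105 105 105 105 105 106 107 105 100  88  70  57  56  73 100
  126 146]
 [104 106 105 105 102 100  96  93  91  92  95  97  98 100 104 106 105 105
  106 106 105 107 105 106 108 110 116 120 123 124 116  96  78  79 101 131
  156 170]
 [104 105 105 105 103  97  91  82  75  75  76  79  84  89  98 104 104 105
  105 106 106 106 109 110 114 120 133 144 151 152 146 132 111 110 129 154
  172 179]
 [104 104 103 101  98  89  76  60  54  54  55  56  62  72  88 101 105 105
  106 106 111 117 124 125 130 131 137 150 157 160 156 149 142 143 156 168
  178 181]
 [103 103  99  97  86  72  57  49  49  49  48  47  47  55  75  92 101 105
  110 116 128 138 144 140 132 122 119 126 132 136 138 144 152 164 174 178
  180 182]
 [104 104 100  88  73  59  49  50  60  68  65  62  53  48  61  82 103 117
  129 139 152 157 154 141 121  99  91  92  94  99 105 120 147 168 177 18
[... 1821 characters left out ...]
78 179 180 181
  178 179 178 177 173 162 147 138 128 126 131 139 150 164 172 177 177 178
  177 174]
 [ 73  78  94 120 138 152 161 168 173 176 177 178 178 178 178 178 180 178
  180 179 178 179 176 174 171 166 160 157 161 166 171 175 178 176 173 170
  166 156]
 [ 75  75  87 108 123 133 143 151 160 167 171 173 176 177 177 176 179 178
  179 178 178 177 178 176 177 176 175 174 174 175 176 174 172 166 157 149
  141 129]
 [ 76  78  86 105 117 124 130 136 142 150 156 161 167 171 172 174 174 175
  177 176 179 177 175 177 177 175 174 172 171 169 169 163 155 143 130 121
  116 113]]
eye_r [ 0.5729 -0.006   0.035 ]
eye_l [0.583  0.0101 0.035 ]
ring [0.5535 0.0153 0.035 ]
spindle [ 0.4834 -0.2523  0.066 ]
```

Run:
```python
from h import *
c=np.load('pics/w3.png.npy',allow_pickle=True).item()
r=onz(c,305.5,161.4,.034);l=onz(c,323.2,163.5,.034);v=l-r;m=(l+r)/2
print(r,l,np.linalg.norm(v),np.degrees(np.arctan2(v[1],v[0]))-90,m)
k=onz(c,317,137,.035);v=m-k;print(np.linalg.norm(v),np.degrees(np.arctan2(v[1],v[0])))
o=robot.get_obs();print(o['tool_pos'],o['ee_rot']);go((m[0],m[1],.127),np.radians(151.5))
```

```text
[ 0.57316141 -0.0067706   0.034     ] [0.58272283 0.01049807 0.034     ] 0.01973898245007465 -28.972668851106455 [0.57794212 0.00186374 0.034     ]
0.02792425293283159 -28.707297086760963
[0.60976739 0.00345776 0.18984906] [ 3.14157998e+00 -1.23376955e-03  2.75388937e+00]
shift [0.1439, -0.0675, 0.3144] turn [-0.0001, -0.0024, 0.2095]
```

```bash
python3 -m handwheel '[[0.07,-0.03,0.1,0,0,0.22],[0.144,-0.068,0.2,0,0,0.22],[0.144,-0.068,0.31,0,0,0.22],[0.144,-0.068,0.31,0,0,0.22],[0.144,-0.068,0.31,0,0,0.22],[0.144,-0.068,0.31,0,0,0.22]]';python3 -c "
from h import *
im,c=snap('wrist','w4.png');a,_=snap('scene','a4.png');b,_=snap('side','b4.png')
f=lambda i,x,y,s,t:cv2.resize(i[y-s:y+s,x-s:x+s],(t,t),interpolation=cv2.INTER_CUBIC)
cv2.imwrite('pics/w4c.png',np.hstack([cv2.resize(im[100:280,250:400],(450,540),interpolation=cv2.INTER_CUBIC),np.vstack([f(a,310,215,35,270),f(b,318,232,35,270)])]))
print(proj(c,robot.get_obs()['tool_pos']-[0,0,.08]))"
```

```text
time: 4.88
tool_pos: [0.5793, 0.0013, 0.1298]
ee_rot: [3.141, 0.002, 2.637]
wrist_force: [0.4, 1.2, -1.5]
width: 0.0582
finger_force: 9.7
(np.float64(326.4716346200355), np.float64(206.60024954287428))
```

View pics/w4c.png

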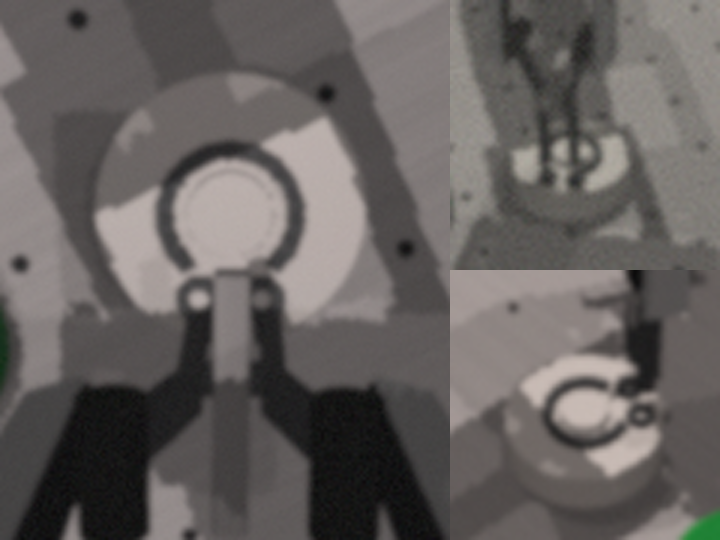

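The crop shows the eyes at full-image (316.7,199) and (337.3,199), level and symmetric about the bar. The jaws end just below them, so the heading is right and only the forward offset still needs checking.

Run:
```python
from h import *
c=np.load('pics/w4.png.npy',allow_pickle=True).item()
r=onz(c,316.7,199.2,.034);l=onz(c,337.3,199.2,.034);v=l-r;m=(l+r)/2
print(np.linalg.norm(v),np.degrees(np.arctan2(v[1],v[0]))-90,m)
k=onz(c,250+231/3,100+210/3,.035);print(k,np.linalg.norm(k-m))
o=robot.get_obs();print(o['tool_pos'],o['ee_rot'],proj(c,[m[0],m[1],.0445]));go((m[0],m[1],.127),np.radians(151.1))
# tips seen in w2-era: pin shoulder expected
t=o['tool_pos'];print(proj(c,t-[0,0,.078]),proj(c,t-[0,0,.0825]))
g=cv2.imread('pics/w4.png').max(2);print(g[190:212,308:347])
```

```text
0.019347569964727605 -28.891718614468324 [0.57798121 0.00265263 0.034     ]
[0.55361059 0.01607068 0.035     ] 0.027838308310696804
[0.57988445 0.00100749 0.13047784] [3.14006246 0.00325569 2.63653746] (np.float64(327.03755729042524), np.float64(202.1519352201683))
shift [0.0124, 0.0026, 0.0174] turn [0.0029, 0.0062, -0.0012]
(np.float64(326.4751725733242), np.float64(207.2311978068232)) (np.float64(326.467283241864), np.float64(205.8242374593086))
[[169 149 130 124 132 143 155 164 171 174 173 172 164 144 119 106 103 102
  103 101 103 102 103  99  96  96  99 103 104 102 101 107 119 126 126 136
  157 172 179]
 [177 168 157 151 149 148 146 150 150 151 152 150 145 129 109  99  99 100
   98  97  96  97  95  93  89  89  90  89  89  88  90  99 120 142 152 163
  172 179 180]
 [178 176 169 159 143 125 116 112 114 115 114 114 122 122 117 116 118 117
  114 113 112 110 113 109  99  85  73  70  68  67  69  78 105 135 159 172
  178 180 181]
 [177 176 165 142 118  93  82  78  79  78  80  85  98 113 124 131 131 129
  127 125 124 125 125 121 110  85  63  51  46  49  49  55  80 114 145 167
  176 181 
[... 2239 characters left out ...]
  30  34  35  34  34  35  43  59
   79  95 113]
 [ 91  91  86  72  52  38  33  36  36  36  33  41  68 102 125 133 134 132
  132 130 131 130 130 126 113  92  63  45  32  29  35  34  35  38  41  55
   76  89  99]
 [ 89  91  84  69  47  35  34  34  34  33  32  41  68 102 126 133 134 134
  131 132 131 130 129 125 111  92  66  45  36  32  34  34  31  37  40  55
   73  86  91]
 [ 87  87  80  64  48  37  35  30  35  32  33  42  67 103 124 134 137 133
  133 132 130 131 130 124 113  91  67  47  38  30  34  37  37  35  38  54
   74  87  91]
 [ 86  85  75  60  42  36  37  36  34  34  34  43  68 103 126 134 133 132
  131 131 132 131 128 123 112  95  70  47  34  33  34  36  33  36  37  54
   77  89  93]]
```

The pins are centred in the tool: the shoulder edge is seen at row 203, and 202.5 was predicted. I shift 2.5 mm back and descend, feeling for the ring.

```bash
python3 -m handwheel '[[0.013,0.0026,0,0,0,0],[0.013,0.0026,0.03,0,0,0],[0.013,0.0026,0.055,0,0,0],[0.013,0.0026,0.055,0,0,0],[0.013,0.0026,0.055,0,0,0]]'; for i in 1 2; do python3 -m handwheel '[[0,0,0.006,0,0,0],[0,0,0.012,0,0,0],[0,0,0.012,0,0,0]]';done
```

```text
time: 5.45
tool_pos: [0.5759, 0.0027, 0.1165]
ee_rot: [-3.141, -0.002, 2.636]
wrist_force: [0.1, 0.8, -1.9]
width: 0.0581
finger_force: 9.7
time: 5.7
tool_pos: [0.5764, 0.0026, 0.1148]
ee_rot: [-3.142, -0.0, 2.636]
wrist_force: [0.2, 1.2, -1.6]
width: 0.0581
finger_force: 9.7
time: 5.95
tool_pos: [0.5769, 0.0025, 0.1135]
ee_rot: [3.141, 0.002, 2.636]
wrist_force: [0.1, -0.3, 0.5]
width: 0.0581
finger_force: 10.2
```

```bash
for i in 1 2; do python3 -m handwheel '[[0,0,0.004,0,0,0],[0,0,0.004,0,0,0],[0,0,0.004,0,0,0]]' -0.22;done; python3 -c "
from h import *
b,_=snap('side','b5.png');a,_=snap('scene','a5.png');im,_=snap('wrist','w5.png')
f=lambda i,x,y,s,t:cv2.resize(i[y-s:y+s,x-s:x+s],(t,t),interpolation=cv2.INTER_CUBIC)
cv2.imwrite('pics/b5c.png',np.hstack([f(b,325,232,30,400),f(im,326,200,45,400)]))"
```

```text
time: 6.2
tool_pos: [0.5773, 0.0025, 0.1134]
ee_rot: [3.141, 0.003, 2.636]
wrist_force: [-0.9, 0.8, 5.7]
width: 0.0574
finger_force: 11.2
time: 6.45
tool_pos: [0.5776, 0.0024, 0.1133]
ee_rot: [3.14, 0.004, 2.636]
wrist_force: [-0.1, -0.9, 8.3]
width: 0.0574
finger_force: 11.5
```

```bash
python3 -m handwheel '[[0,0,0,0,0,0],[0,0,0,0,0,0],[0,0,0,0,0,0],[0,0,0,0,0,0]]' 0.0; python3 -m handwheel '[[0,0,0.004,0,0,0],[0,0,0.004,0,0,0],[0,0,0.004,0,0,0],[0,0,0.004,0,0,0]]' 0.25;python3 -m handwheel '[[0,0,0.004,0,0,0],[0,0,0.004,0,0,0],[0,0,0.004,0,0,0],[0,0,0.004,0,0,0],[0,0,0.004,0,0,0]]' 0.45;python3 -c "
from h import *
b,_=snap('side','b5.png');a,_=snap('scene','a5.png');im,_=snap('wrist','w5.png')
f=lambda i,x,y,s,t:cv2.resize(i[y-s:y+s,x-s:x+s],(t,t),interpolation=cv2.INTER_CUBIC)
cv2.imwrite('pics/b5c.png',np.hstack([f(b,325,232,30,400),f(im,326,200,45,400)]))"
```

```text
time: 6.93
tool_pos: [0.5789, 0.0035, 0.1148]
ee_rot: [3.137, 0.006, 2.637]
wrist_force: [0.4, 2.5, 11.1]
width: 0.0471
finger_force: 16.2
time: 7.27
tool_pos: [0.5797, 0.0038, 0.115]
ee_rot: [3.135, 0.008, 2.637]
wrist_force: [0.8, 3.0, 12.1]
width: 0.0359
finger_force: 17.8
time: 7.68
tool_pos: [0.5801, 0.0042, 0.1147]
ee_rot: [3.134, 0.008, 2.637]
wrist_force: [1.0, 3.3, 13.0]
width: 0.0264
finger_force: 20.7
```

View pics/b5c.png

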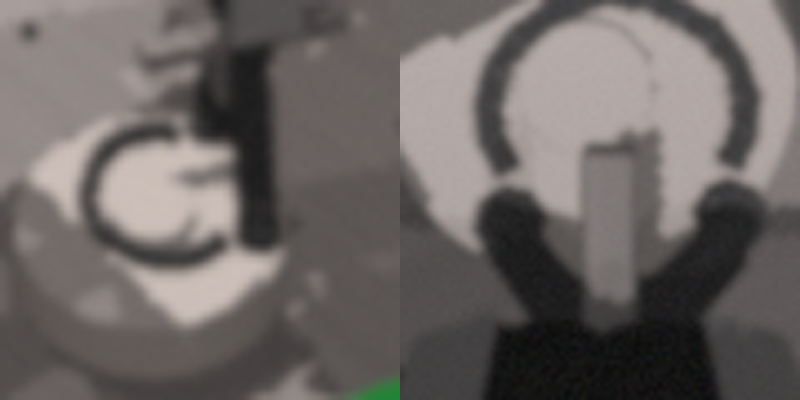

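The crop shows the ring spread with both lugs on the pins. I lift gently.

```bash
python3 -m handwheel '[[0,0,-0.01,0,0,0],[0,0,-0.03,0,0,0],[0,0,-0.05,0,0,0],[0,0,-0.08,0,0,0],[0,0,-0.12,0,0,0],[0,0,-0.17,0,0,0],[0,0,-0.22,0,0,0],[0,0,-0.27,0,0,0],[0,0,-0.32,0,0,0],[0,0,-0.32,0,0,0]]'; python3 -m handwheel '[[0,0,-0.05,0,0,0],[0,0,-0.08,0,0,0],[0,0,-0.08,0,0,0],[0,0,-0.08,0,0,0]]';python3 -c "
from h import *
b,_=snap('side','b6.png');a,_=snap('scene','a6.png');im,c=snap('wrist','w6.png')
f=lambda i,x,y,s,t:cv2.resize(i[y-s:y+s,x-s:x+s],(t,t),interpolation=cv2.INTER_CUBIC)
cv2.imwrite('pics/b6c.png',np.hstack([f(b,318,195,55,400),f(im,326,190,60,400)]))
go((.611,-.003,.19),np.radians(157.5))"
```

```text
time: 8.67
tool_pos: [0.578, 0.0025, 0.1771]
ee_rot: [3.139, 0.005, 2.636]
wrist_force: [0.3, 0.3, -0.9]
width: 0.0259
finger_force: 18.3
time: 9.0
tool_pos: [0.5767, 0.0027, 0.1899]
ee_rot: [3.141, 0.001, 2.636]
wrist_force: [0.4, -0.8, -1.3]
width: 0.0261
finger_force: 18.3
shift [-0.1664, 0.0595, -0.0066] turn [-0.0007, -0.0025, -0.2155]
```

View pics/b6c.png

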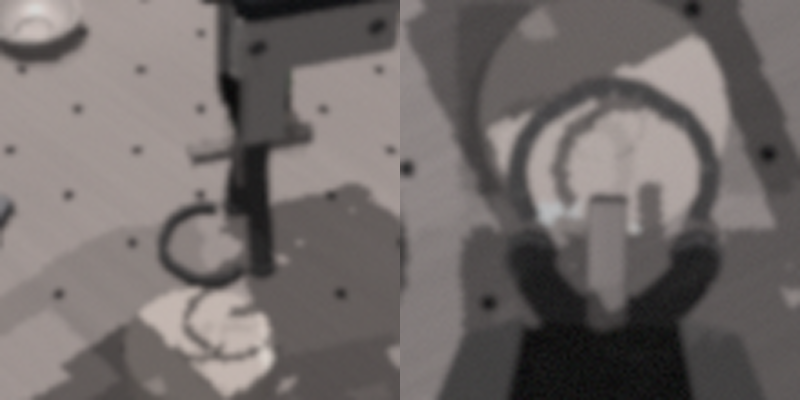

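Ring carried: it hangs on the pins above the pedestal in both views. I carry it near the unit at the same heading, then measure the spindle with the wrist camera.

```bash
python3 -m handwheel '[[-0.03,-0.07,-0.01,0,0,0],[-0.08,-0.16,-0.02,0,0,0],[-0.13,-0.26,-0.03,0,0,0],[-0.18,-0.36,-0.04,0,0,0],[-0.23,-0.46,-0.05,0,0,0],[-0.28,-0.56,-0.05,0,0,0],[-0.33,-0.65,-0.05,0,0,0],[-0.34,-0.67,-0.05,0,0,0]]';python3 -m handwheel '[[-0.05,-0.1,0,0,0,0],[-0.1,-0.2,0,0,0,0],[-0.15,-0.3,0,0,0,0],[-0.2,-0.4,0,0,0,0],[-0.25,-0.5,0,0,0,0],[-0.3,-0.6,0,0,0,0],[-0.33,-0.65,0,0,0,0],[-0.34,-0.67,0,0,0,0],[-0.34,-0.67,0,0,0,0],[-0.34,-0.67,0,0,0,0]]';python3 - <<'E'
from h import *
im,c=snap('wrist','w7.png');b,d=snap('side','b7.png')
o=robot.get_obs();print(o['tool_pos'],o['ee_rot'],o['joint_positions'])
print(proj(c,[.484,-.252,.066]))
g=cv2.cvtColor(im,cv2.COLOR_BGR2GRAY)
u,v=map(int,proj(c,[.484,-.252,.06]));print(u,v)
h=cv2.HoughCircles(cv2.medianBlur(g,3),cv2.HOUGH_GRADIENT,1,8,param1=60,param2=18,minRadius=8,maxRadius=80)
if h is not None:
  for q in h[0][:14]:
    if abs(q[0]-u)<40 and abs(q[1]-v)<40: print(q,[onz(c,q[0],q[1],z)[:2].round(4) for z in(.034,.048,.066)])
cv2.imwrite('pics/w7c.png',cv2.resize(im[0:240,max(0,u-120):u+120],(600,600),interpolation=cv2.INTER_CUBIC));print(max(0,u-120))
E
```

```text
time: 9.82
tool_pos: [0.5705, -0.1506, 0.1986]
ee_rot: [-3.14, -0.001, 2.633]
wrist_force: [-0.1, -0.2, -3.4]
width: 0.0261
finger_force: 18.3
time: 10.65
tool_pos: [0.5659, -0.2965, 0.1992]
ee_rot: [3.14, -0.001, 2.637]
wrist_force: [-0.3, 0.3, -3.1]
width: 0.0261
finger_force: 18.3
[ 0.56600183 -0.29620518  0.19958118] [ 3.14085354e+00 -1.90286623e-04  2.63759173e+00] [-5.71252185e-01  2.88134991e-01  1.14836615e+00  7.31267780e-04
  1.70533100e+00 -1.63794952e+00]
(np.float64(325.7403144527394), np.float64(99.93158175217836))
325 100
[321.5 100.5  55.2] [array([ 0.4805, -0.2554]), array([ 0.4814, -0.2556]), array([ 0.4824, -0.2559])]
[326.5  92.5  47.2] [array([ 0.4759, -0.2466]), array([ 0.477 , -0.2472]), array([ 0.4783, -0.248 ])]
205
```

View pics/w7c.png

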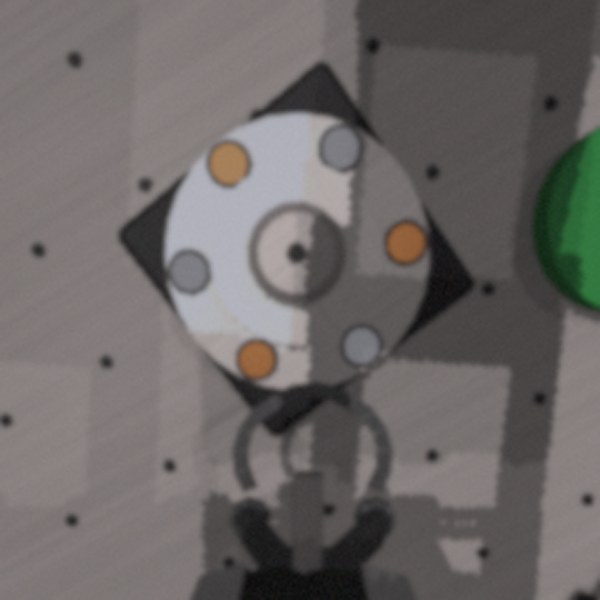

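The last crop shows the spindle's centre at full-image (323.8,101.2) with its land circle concentric. The ring's back edge is at (330,154).

Run:
```python
from h import *
c=np.load('pics/w7.png.npy',allow_pickle=True).item()
f=lambda x,y,z:onz(c,205+x/2.5,y/2.5,z)
s=(f(297.5,253,.066)+f(298,253,.063))/2;print('spindle',s,f(297.2,254.8,.034))
o=robot.get_obs();T=Ro.from_euler('xyz',o['ee_rot']);t=o['tool_pos'];z=t[2]-.0805
for n,x,y in[('back',313,385),('sideL',235,452),('sideR',392,452),('pinL',250,505),('pinR',376,505)]:
    p=f(x,y,z);print(n,(T.inv().apply(p-t)*1e3).round(1))
tx=T.apply([1,0,0]);tx=tx/np.hypot(tx[0],tx[1])
print((T.inv().apply(s-t)*1e3).round(1))
p=s[:2]-.021*tx[:2];go((p[0],p[1],.1996),2.6376);print(p)
# wrist-cam check of ring circle
for x in(20.5,25.7,48.5):print(x,proj(c,t+T.apply([x/1e3,0,.0805])))
```

```text
spindle [ 0.48417813 -0.25395241  0.0645    ] [ 0.48305086 -0.25380612  0.034     ]
back [45.9  2.8 80.5]
sideL [ 22.7 -24.3  80.5]
sideR [22.7 30.5 80.5]
pinL [  3.5 -19.4  80.5]
pinR [ 3.5 25.3 80.5]
[ 92.   -2.6 135.1]
shift [0.3553, -0.0126, -0.0] turn [0.0014, -0.0004, -0.0]
[ 0.50256693 -0.264094  ]
20.5 (np.float64(326.86167291258647), np.float64(183.24470889716417))
25.7 (np.float64(326.86228227275956), np.float64(177.3763790288548))
48.5 (np.float64(326.8650272596281), np.float64(150.94129328107437))
```

```bash
cat > ringfit.py <<'E'
from h import *
from scipy.optimize import least_squares
def fit(f,t,rpy,dz,x0=25.7,y0=2.,A=65,show=False):
    c=np.load('pics/%s.npy'%f,allow_pickle=True).item();g=cv2.GaussianBlur(cv2.imread('pics/'+f).max(2).astype(np.float32),(3,3),0)
    T=Ro.from_euler('xyz',rpy)
    for it in range(3):
        P=[]
        for a in np.radians(np.arange(-A,A+1,5)):
            rr=np.arange(14.5,26.1,.25);q=np.array([[x0+r*np.cos(a),y0+r*np.sin(a)] for r in rr])
            uv=np.array([proj(c,t+T.apply([x/1e3,y/1e3,dz])) for x,y in q],np.float32)
            v=cv2.remap(g,uv[None,:,0],uv[None,:,1],cv2.INTER_LINEAR)[0]
            v=np.convolve(v,np.ones(15)/15,'valid');i=v.argmin()
            if 0<i<len(v)-1:P.append(q[i+7])
        P=np.array(P);s=least_squares(lambda k:np.hypot(P[:,0]-k[0],P[:,1]-k[1])-20.3,[x0,y0],loss='soft_l1',f_scale=.5)
        x0,y0=s.x
    r=np.hypot(P[:,0]-x0,P[:,1]-y0)-20.3;print(f,dz,len(P),s.x.round(2),'rms',r.std().round(2),r.mean().round(2));return s.x
E
python3 - <<'E'
from ringfit import *
for dz in(.076,.079,.083):
  fit('w6.png',np.array([.5767,.0027,.1899]),[3.141,.001,2.636],dz)
  fit('w7.png',np.array([.566,-.2963,.1995]),[3.141,-.0002,2.6376],dz)
  for A in(45,):fit('w7.png',np.array([.566,-.2963,.1995]),[3.141,-.0002,2.6376],dz,A=A)
# check spindle in w4 style: bar centre/pins relaxed reference (tool y of ring in w4 ~ eyes mid)
E
```

```text
w6.png 0.076 27 [25.68  1.03] rms 0.92 0.36
w7.png 0.076 27 [21.07  7.58] rms 1.07 0.23
w7.png 0.076 19 [21.46  8.78] rms 1.18 0.09
w6.png 0.079 27 [25.36  1.02] rms 0.96 0.39
w7.png 0.079 27 [20.76  7.71] rms 1.08 0.23
w7.png 0.079 19 [21.17  8.87] rms 1.2 0.09
w6.png 0.083 27 [24.94  1.02] rms 0.99 0.41
w7.png 0.083 27 [20.28  7.9 ] rms 1.1 0.25
w7.png 0.083 14 [20.87  7.34] rms 1.22 0.14
```

Run:
```python
from h import *
for f,rows,cols in(('w7.png',(172,178,182,186),(326,330,334)),('w6.png',(176,182,188),(326,330,334))):
    g=cv2.imread('pics/'+f).max(2);print(f)
    for r in rows:print('row',r,'L',g[r,292:316].tolist(),'R',g[r,345:369].tolist())
    for k in cols:print('col',k,'from140',g[140:172,k].tolist())
```

```text
w7.png
row 172 L [121, 121, 121, 121, 119, 120, 117, 109, 92, 79, 70, 71, 75, 83, 96, 110, 115, 114, 108, 94, 74, 53, 40, 32] R [75, 76, 78, 90, 108, 121, 118, 110, 94, 83, 75, 75, 72, 76, 91, 107, 117, 119, 118, 117, 119, 119, 118, 120]
row 178 L [124, 124, 124, 124, 121, 111, 96, 78, 70, 67, 69, 75, 94, 110, 120, 121, 122, 122, 123, 121, 122, 123, 122, 119] R [75, 75, 82, 97, 111, 120, 121, 119, 118, 110, 96, 79, 71, 69, 69, 77, 93, 110, 119, 121, 122, 122, 123, 122]
row 182 L [120, 122, 122, 122, 118, 109, 90, 74, 69, 67, 67, 79, 101, 118, 124, 128, 131, 135, 134, 134, 135, 136, 135, 131] R [77, 80, 93, 111, 124, 129, 132, 128, 127, 115, 97, 77, 69, 67, 66, 72, 89, 108, 119, 123, 120, 121, 120, 120]
row 186 L [129, 131, 131, 133, 133, 127, 107, 81, 70, 66, 67, 74, 94, 117, 132, 137, 134, 135, 135, 136, 135, 138, 137, 138] R [77, 86, 102, 119, 133, 138, 139, 140, 136, 127, 102, 78, 68, 66, 67, 78, 104, 125, 136, 135, 134, 131, 132, 131]
col 326 from140 [142, 156, 163, 164, 162, 163, 163, 163, 158, 158, 155, 155, 142, 111, 71, 46, 39, 36, 37, 35, 36, 37, 37, 29, 28, 29, 39, 53, 69, 
[... 839 characters left out ...]
 73, 75, 76, 90, 127, 157, 171, 175, 176, 174, 170, 153, 130, 112, 104] R [164, 174, 175, 174, 175, 174, 174, 173, 162, 137, 102, 76, 69, 70, 72, 86, 110, 128, 137, 135, 136, 134, 133, 133]
col 326 from140 [103, 105, 104, 105, 104, 104, 104, 102, 104, 106, 102, 101, 96, 85, 74, 71, 70, 74, 79, 91, 103, 106, 104, 104, 114, 137, 155, 163, 164, 168, 172, 174]
col 330 from140 [105, 105, 104, 104, 104, 105, 104, 102, 105, 108, 120, 128, 120, 97, 80, 77, 81, 90, 100, 106, 105, 107, 118, 147, 164, 172, 170, 165, 164, 163, 166, 164]
col 334 from140 [105, 106, 104, 104, 103, 103, 104, 104, 111, 133, 157, 169, 161, 131, 94, 74, 72, 71, 77, 87, 98, 105, 120, 146, 167, 176, 178, 176, 175, 173, 170, 169]
```

Ring centre in the tool frame is about (24.1, 2.4) mm, so the pliers have rolled about 0.025 rad in the hand. I undo that roll, go above the spindle and come partway down, then measure again.

```bash
python3 -m handwheel '[[0.06,0,0,0.047,0,0],[0.14,-0.005,0,0.047,0,0],[0.22,-0.01,0,0.047,0,0],[0.3,-0.015,0,0.047,0,0],[0.363,-0.015,0,0.047,0,0],[0.363,-0.015,0.05,0.047,0,0],[0.363,-0.015,0.1,0.047,0,0],[0.363,-0.015,0.13,0.047,0,0],[0.363,-0.015,0.13,0.047,0,0],[0.363,-0.015,0.13,0.047,0,0]]';python3 - <<'E'
from h import *
im,c=snap('wrist','w8.png')
o=robot.get_obs();t=o['tool_pos'];T=Ro.from_euler('xyz',o['ee_rot']);print(t,o['ee_rot'])
g=im.max(2)
def pr(x,y,z):return [round(float(k),1) for k in proj(c,t+T.apply([x/1e3,y/1e3,z]))]
zr=.0803
print('exp ring c/back/L/R',pr(24.1,.4,zr),pr(46.9,.4,zr),pr(23,-26,zr),pr(23,26,zr))
for z in(.063,.066,.069):print('spindle',[round(float(k),1) for k in proj(c,[.48418,-.25395,z])])
for v in range(150,216,4):print(v,g[v,294:362:2].tolist())
E
```

```text
time: 11.58
tool_pos: [0.5007, -0.2649, 0.1719]
ee_rot: [-3.117, -0.003, 2.636]
wrist_force: [0.5, -0.3, -2.1]
width: 0.0262
finger_force: 18.3
[ 0.50097588 -0.26513132  0.17270202] [-3.11723401e+00 -1.13445486e-03  2.63623700e+00]
exp ring c/back/L/R [326.9, 179.9] [326.9, 153.5] [296.6, 181.1] [356.3, 181.1]
spindle [330.9, 178.3]
spindle [330.9, 178.9]
spindle [330.8, 179.5]
150 [172, 171, 172, 173, 166, 164, 167, 170, 170, 166, 169, 171, 168, 164, 167, 169, 171, 171, 168, 171, 167, 134, 97, 93, 94, 93, 91, 92, 94, 94, 93, 92, 94, 96]
154 [171, 170, 164, 162, 167, 167, 167, 163, 168, 170, 165, 164, 157, 136, 111, 100, 87, 80, 71, 68, 78, 69, 65, 80, 91, 91, 93, 94, 93, 94, 96, 95, 91, 93]
158 [168, 164, 164, 167, 164, 163, 168, 166, 159, 139, 116, 86, 72, 73, 75, 71, 70, 67, 55, 44, 44, 42, 42, 41, 43, 53, 72, 89, 92, 93, 94, 94, 94, 104]
162 [166, 163, 165, 165, 164, 156, 136, 108, 78, 71, 78, 74, 71, 70, 79, 93, 107, 108, 108, 105, 77, 64, 61, 56, 50, 42, 41, 41, 52, 70, 85, 93, 93, 104]
166 [163, 161, 158, 155, 146, 108, 74, 77, 85, 83, 69, 69, 81, 115, 129, 135, 136, 137, 136,
[... 1178 characters left out ...]
6, 106, 93, 96, 99, 110, 141, 150, 107, 76, 74, 75, 73, 74, 80, 86, 82, 79, 78, 79, 86, 87, 89, 88, 79, 76, 81, 99]
202 [167, 161, 125, 72, 58, 56, 58, 61, 61, 98, 109, 112, 112, 112, 83, 74, 75, 75, 74, 74, 75, 79, 79, 80, 79, 82, 91, 72, 43, 40, 39, 42, 57, 61]
206 [135, 128, 75, 42, 37, 33, 34, 33, 32, 69, 114, 113, 107, 101, 84, 76, 72, 75, 72, 73, 75, 83, 82, 78, 80, 80, 73, 41, 33, 31, 32, 32, 33, 41]
210 [93, 93, 67, 44, 39, 36, 35, 31, 32, 68, 115, 128, 124, 97, 64, 72, 75, 74, 75, 74, 91, 102, 96, 86, 88, 78, 65, 37, 27, 31, 35, 36, 35, 43]
214 [82, 84, 83, 64, 43, 34, 35, 28, 33, 30, 44, 89, 120, 103, 67, 74, 72, 71, 71, 70, 91, 103, 100, 96, 67, 36, 29, 34, 32, 28, 33, 32, 37, 52]
```

Run:
```python
from h import *
c=np.load('pics/w8.png.npy',allow_pickle=True).item()
t=np.array([.5009,-.2650,.1724]);T=Ro.from_euler('xyz',[-3.1172,-.001,2.6362]);zr=t[2]-.0803
tx=np.array([np.cos(2.6362),np.sin(2.6362)]);ty=np.array([tx[1],-tx[0]])
b=onz(c,329.2,156.3,zr)[:2];l=onz(c,303.1,182,zr)[:2];r=onz(c,354.9,182,zr)[:2];lo=onz(c,298,182,zr)[:2];ro=onz(c,360.4,182,zr)[:2]
y=(((l+r)/2+(lo+ro)/2)/2)@ty; x=b@tx-.0203
for u,v,z in((330.2,178.4,.066),(329.1,180,.060)):
    s=onz(c,u,v,z)[:2];print('spindle',s,'axis ahead of ring centre toward eyes',(x-s@tx)*1e3,'(want 4.7) ring y - spindle y',(y-s@ty)*1e3)
s=np.array([.48418,-.25395]);print((x-s@tx)*1e3,(y-s@ty)*1e3)
```

```text
spindle [ 0.48346275 -0.25428086] axis ahead of ring centre toward eyes 3.694169693677418 (want 4.7) ring y - spindle y -0.7205938621528806
spindle [ 0.48528562 -0.2565877 ] axis ahead of ring centre toward eyes 6.40601507653582 (want 4.7) ring y - spindle y 0.4153184668972514
4.161565048557692 -1.3573424569419332
```

```bash
python3 -m handwheel '[[0.002,0.005,0.03,0,0,0],[0.002,0.006,0.06,0,0,0],[0.002,0.006,0.08,0,0,0],[0.002,0.006,0.08,0,0,0],[0.002,0.006,0.08,0,0,0]]';python3 -m handwheel '[[0,0,0.015,0,0,0],[0,0.001,0.03,0,0,0],[0,0.001,0.03,0,0,0]]';python3 - <<'E'
from h import *
im,c=snap('wrist','w9.png');g=im.max(2)
o=robot.get_obs();print(o['tool_pos'],o['ee_rot'],o['wrist_force'])
for v in range(150,206,4):print(v,g[v,294:366:2].tolist())
E
```

```text
time: 12.05
tool_pos: [0.5005, -0.2641, 0.1568]
ee_rot: [-3.117, -0.001, 2.636]
wrist_force: [-0.2, -0.1, -1.5]
width: 0.0259
finger_force: 18.3
time: 12.3
tool_pos: [0.5005, -0.264, 0.1508]
ee_rot: [-3.117, -0.001, 2.636]
wrist_force: [0.2, 0.5, -1.1]
width: 0.0263
finger_force: 18.3
[ 0.50056463 -0.2640571   0.15100457] [-3.11712324e+00 -7.60761846e-04  2.63607140e+00] [-0.60103647  0.40013832 -1.84050997]
150 [173, 174, 172, 168, 168, 173, 173, 175, 179, 178, 178, 176, 169, 171, 172, 173, 171, 172, 171, 171, 151, 106, 92, 95, 94, 95, 97, 94, 96, 95, 93, 94, 94, 95, 118, 158]
154 [172, 171, 171, 168, 168, 169, 170, 171, 168, 169, 170, 168, 155, 132, 110, 95, 89, 80, 73, 65, 61, 56, 67, 80, 90, 95, 93, 95, 94, 95, 95, 93, 93, 97, 134, 162]
158 [168, 164, 164, 169, 169, 167, 167, 165, 164, 140, 110, 85, 73, 75, 81, 75, 73, 78, 75, 55, 50, 46, 43, 40, 43, 54, 73, 87, 93, 94, 94, 95, 94, 96, 131, 161]
162 [164, 169, 168, 165, 165, 167, 146, 111, 81, 72, 74, 78, 78, 89, 98, 106, 107, 106, 101, 77, 69, 69, 68, 64, 53, 44, 42, 40, 49, 70, 88, 94, 95, 96, 125, 155]
166 [165, 166, 165, 161,
[... 900 characters left out ...]
 77, 76, 76, 75, 70, 69, 72, 81, 81, 53, 48, 73, 134, 159]
190 [158, 157, 135, 87, 68, 64, 65, 84, 93, 93, 116, 134, 131, 128, 104, 71, 67, 66, 63, 65, 69, 75, 77, 77, 74, 72, 69, 69, 78, 78, 56, 42, 61, 109, 148, 158]
194 [154, 154, 151, 132, 82, 74, 81, 107, 131, 117, 98, 111, 127, 128, 97, 77, 75, 75, 74, 73, 74, 75, 76, 74, 67, 65, 74, 84, 86, 72, 50, 44, 92, 152, 160, 155]
198 [151, 150, 149, 144, 132, 116, 108, 90, 109, 120, 117, 109, 98, 94, 80, 75, 73, 74, 76, 74, 71, 68, 65, 64, 69, 80, 87, 85, 82, 81, 78, 78, 115, 147, 154, 159]
202 [144, 143, 111, 70, 59, 57, 54, 60, 59, 80, 90, 109, 138, 134, 99, 76, 76, 74, 76, 72, 71, 74, 82, 82, 80, 80, 79, 61, 38, 36, 41, 44, 59, 65, 93, 136]
```

```bash
python3 -m handwheel '[[0.004,0.0025,0,0,0,0],[0.004,0.003,0.01,0,0,0],[0.004,0.003,0.02,0,0,0],[0.004,0.003,0.02,0,0,0]]';python3 -m handwheel '[[0,0.0003,0.01,0,0,0],[0,0.0005,0.02,0,0,0],[0,0.0005,0.02,0,0,0]]'
```

```text
time: 12.68
tool_pos: [0.5001, -0.2632, 0.1469]
ee_rot: [-3.117, -0.001, 2.636]
wrist_force: [-0.3, -0.1, -2.7]
width: 0.026
finger_force: 18.3
time: 12.93
tool_pos: [0.5001, -0.2632, 0.1428]
ee_rot: [-3.117, -0.001, 2.636]
wrist_force: [0.2, 0.4, -2.6]
width: 0.026
finger_force: 18.3
```

```bash
for i in 1 2 ; do python3 -m handwheel '[[0,0.0003,0.008,0,0,0],[0,0.0004,0.015,0,0,0],[0,0.0004,0.015,0,0,0]]'|egrep 'pos|force'; done
```

```text
tool_pos: [0.5002, -0.2632, 0.14]
wrist_force: [-0.3, 0.4, -1.7]
finger_force: 18.3
tool_pos: [0.5002, -0.2632, 0.137]
wrist_force: [0.3, 0.5, -2.4]
finger_force: 18.3
```

```bash
python3 -m handwheel '[[0,0,0.005,0,0,0],[0,0,0.005,0,0,0],[0,0,0.005,0,0,0]]'|egrep 'pos|force'; python3 -m handwheel '[[0,0,0.005,0,0,0],[0,0,0.005,0,0,0],[0,0,0.005,0,0,0]]'|egrep 'pos|force'
```

```text
tool_pos: [0.5003, -0.2634, 0.1364]
wrist_force: [0.2, -0.6, -2.7]
finger_force: 18.3
tool_pos: [0.5003, -0.2634, 0.1353]
wrist_force: [0.0, 0.5, -1.3]
finger_force: 18.3
```

```bash
for i in 1 2; do python3 -m handwheel '[[0,0,0.004,0,0,0],[0,0,0.004,0,0,0],[0,0,0.004,0,0,0]]'|egrep 'pos|force'; done
```

```text
tool_pos: [0.5003, -0.2634, 0.1346]
wrist_force: [-0.8, -0.0, -1.5]
finger_force: 18.3
tool_pos: [0.5003, -0.2634, 0.1338]
wrist_force: [-0.8, 0.6, -1.9]
finger_force: 18.3
```

```bash
for i in 1 2; do python3 -m handwheel '[[0,0,0.004,0,0,0],[0,0,0.004,0,0,0],[0,0,0.004,0,0,0]]'|egrep 'pos|force'; done
```

```text
tool_pos: [0.5003, -0.2635, 0.133]
wrist_force: [0.7, 0.8, -2.1]
finger_force: 18.3
tool_pos: [0.5002, -0.2635, 0.1321]
wrist_force: [-0.1, -0.1, -1.2]
finger_force: 18.3
```

```bash
python3 -m handwheel '[[0,0,0.004,0,0,0],[0,0,0.004,0,0,0],[0,0,0.004,0,0,0]]'|egrep 'pos|force'
```

```text
tool_pos: [0.5004, -0.2636, 0.1319]
wrist_force: [-0.3, -0.3, 0.8]
finger_force: 18.1
```

Contact with the hub felt (a rise of 2.5 N, at about 47 mm). I release in steps, moving the pins forward and watching the force.

```bash
python3 -m handwheel '[[-0.003,0,-0.002,0,0,0],[-0.006,0,-0.002,0,0,0],[-0.006,0,-0.002,0,0,0]]' 0.3|egrep 'pos|force|wid'
```

```text
tool_pos: [0.5016, -0.264, 0.1323]
wrist_force: [0.4, 1.1, 1.6]
width: 0.0328
finger_force: 15.3
```

```bash
python3 -m handwheel '[[-0.003,0,0,0,0,0],[-0.006,0,0,0,0,0],[-0.006,0,0,0,0,0]]' 0.15|egrep 'pos|force|wid'
```

```text
tool_pos: [0.5026, -0.2647, 0.1323]
wrist_force: [0.1, 0.9, 3.7]
width: 0.0404
finger_force: 13.5
```

```bash
python3 -m handwheel '[[-0.003,0,-0.003,0,0,0],[-0.007,0,-0.003,0,0,0],[-0.007,0,-0.003,0,0,0]]' 0.0|egrep 'pos|force|wid'
```

```text
tool_pos: [0.5036, -0.2652, 0.1321]
wrist_force: [0.0, 0.7, 1.1]
width: 0.0473
finger_force: 10.6
```

```bash
python3 -m handwheel '[[-0.003,0,-0.002,0,0,0],[-0.007,0,-0.002,0,0,0],[-0.007,0,-0.002,0,0,0]]' -0.12|egrep 'pos|force|wid'
```

```text
tool_pos: [0.5047, -0.2658, 0.1319]
wrist_force: [0.6, 0.3, -1.7]
width: 0.0529
finger_force: 11.9
```

```bash
python3 -m handwheel '[[0,0,0.001,0,0,0],[0,0,0.001,0,0,0],[0,0,0.001,0,0,0],[0,0,0.001,0,0,0]]' -0.225|egrep 'pos|force|wid'
python3 - <<'E'
from h import *
im,c=snap('wrist','w10.png');g=im.max(2)
o=robot.get_obs();print(o['tool_pos'],o['ee_rot'],o['wrist_force'],o['wrist_torque'])
for v in range(150,210,4):print(v,g[v,296:366:2].tolist())
E
```

```text
tool_pos: [0.5047, -0.2661, 0.1325]
wrist_force: [0.1, -0.2, -1.4]
width: 0.058
finger_force: 9.7
[ 0.50471057 -0.26605171  0.13254709] [-3.11687801e+00 -1.38492634e-04  2.63598221e+00] [ 0.26061594  0.4053323  -1.12854883] [ 0.01983513 -0.03449165 -0.01531757]
150 [181, 178, 175, 175, 178, 178, 176, 177, 177, 179, 176, 173, 171, 168, 166, 158, 144, 141, 118, 94, 92, 97, 97, 97, 98, 97, 99, 100, 100, 99, 98, 96, 98, 129, 167]
154 [173, 177, 176, 174, 173, 177, 178, 175, 171, 158, 132, 96, 79, 72, 70, 70, 74, 67, 48, 41, 44, 46, 55, 79, 91, 96, 97, 97, 98, 99, 98, 99, 98, 135, 165]
158 [172, 169, 175, 176, 174, 172, 169, 148, 93, 71, 69, 71, 83, 97, 101, 109, 107, 82, 69, 66, 63, 54, 46, 42, 43, 56, 86, 98, 98, 98, 99, 99, 108, 152, 168]
162 [176, 172, 171, 170, 174, 160, 105, 72, 74, 94, 106, 111, 111, 111, 111, 110, 99, 78, 77, 75, 75, 75, 75, 69, 54, 42, 42, 70, 94, 98, 98, 97, 107, 151, 171]
166 [173, 175, 173, 170, 152, 94, 74, 95, 109, 110, 113, 120, 129, 137, 139, 141, 114, 82, 81, 80, 79, 79, 75, 73, 75, 71, 54, 46, 63, 91, 96, 97, 124, 165, 170]
170 [173, 173, 173, 165, 113, 
[... 870 characters left out ...]
, 77, 79, 77, 79, 79, 75, 71, 68, 59, 79, 95, 96, 107, 144, 164, 164]
194 [166, 166, 165, 158, 151, 151, 140, 106, 93, 101, 123, 135, 121, 84, 79, 77, 76, 79, 77, 77, 78, 78, 77, 71, 67, 64, 70, 88, 93, 95, 97, 132, 161, 164, 166]
198 [163, 165, 164, 161, 153, 151, 149, 151, 137, 99, 91, 96, 95, 80, 78, 79, 77, 76, 76, 75, 71, 69, 64, 61, 77, 88, 96, 97, 95, 94, 96, 122, 152, 165, 164]
202 [156, 162, 164, 157, 151, 153, 147, 109, 65, 65, 65, 66, 73, 75, 78, 77, 77, 77, 73, 61, 55, 46, 42, 41, 45, 69, 93, 96, 98, 95, 101, 140, 160, 162, 161]
206 [156, 157, 137, 119, 106, 119, 104, 60, 44, 35, 33, 33, 47, 75, 79, 78, 77, 76, 70, 42, 32, 34, 34, 33, 38, 55, 87, 95, 93, 93, 94, 100, 94, 93, 116]
```

The ring's outline is now 45.6 mm across and concentric with the spindle: contracted in the groove. I withdraw the pins upward slowly.

```bash
for i in 1 2 3; do python3 -m handwheel '[[0,0,-0.005,0,0,0],[0,-0.0002,-0.01,0,0,0],[0,-0.0002,-0.01,0,0,0]]' |egrep 'pos|force|wid';done
```

```text
tool_pos: [0.505, -0.2661, 0.135]
wrist_force: [-0.6, -0.3, -1.9]
width: 0.0577
finger_force: 9.7
tool_pos: [0.505, -0.2661, 0.137]
wrist_force: [0.1, -0.5, -2.4]
width: 0.0578
finger_force: 9.7
tool_pos: [0.505, -0.266, 0.1389]
wrist_force: [-0.2, 0.1, -2.1]
width: 0.0578
finger_force: 9.7
```

```bash
python3 -m handwheel '[[0,-0.001,-0.05,0,0,0],[0,-0.003,-0.12,0,0,0],[0,-0.005,-0.2,0,0,0],[0,-0.007,-0.28,0,0,0],[0,-0.008,-0.32,0,0,0],[0,-0.008,-0.32,0,0,0],[0,-0.008,-0.32,0,0,0]]' |egrep 'pos|force|wid';python3 - <<'E'
from h import *
im,c=snap('wrist','w11.png');g=im.max(2)
o=robot.get_obs();t=o['tool_pos'];T=Ro.from_euler('xyz',o['ee_rot'])
pr=lambda x,y,z:[round(float(k),1) for k in proj(c,t+T.apply(np.array([x,y,z])/1e3))]
print('tips',pr(0,0,78),pr(0,-9,78),pr(0,9,78),'bar end',pr(31,0,5),'bar w',pr(31,-4,5),pr(31,4,5))
for v in range(176,226,4):print(v,g[v,306:350].tolist())
print(o['joint_positions'])
# ring now on spindle
for z in (.05,.066):print(proj(c,[.4842,-.254,z]))
go((.5105,.2134,.2),-2.736)
E
```

```text
tool_pos: [0.505, -0.2661, 0.2031]
wrist_force: [0.6, -0.0, -2.1]
width: 0.0577
finger_force: 9.8
tips [326.6, 205.3] [316.5, 205.3] [336.8, 205.4] bar end [326.8, 189.8] bar w [320.4, 189.8] [333.1, 189.8]
176 [162, 161, 159, 159, 154, 142, 120, 103, 95, 93, 99, 110, 123, 129, 131, 133, 134, 135, 134, 134, 133, 131, 132, 131, 130, 131, 132, 126, 113, 92, 80, 76, 77, 75, 72, 71, 68, 67, 64, 64, 60, 66, 80, 90]
180 [161, 161, 162, 161, 159, 161, 159, 155, 149, 134, 118, 106, 97, 93, 100, 109, 116, 122, 125, 128, 130, 131, 132, 130, 131, 130, 129, 125, 107, 89, 74, 70, 67, 66, 61, 63, 65, 69, 76, 86, 89, 90, 92, 92]
184 [160, 162, 161, 161, 160, 160, 160, 155, 143, 123, 100, 79, 72, 70, 75, 79, 84, 84, 85, 85, 88, 92, 97, 99, 97, 92, 85, 80, 75, 66, 58, 53, 48, 45, 43, 49, 58, 71, 84, 90, 93, 92, 92, 94]
188 [154, 156, 160, 160, 161, 161, 158, 145, 115, 85, 70, 81, 109, 136, 150, 150, 138, 115, 89, 72, 79, 108, 132, 143, 141, 127, 102, 78, 70, 74, 84, 89, 91, 89, 77, 64, 47, 49, 63, 82, 90, 91, 92, 93]
192 [181, 180, 181, 177, 171, 163, 155, 146, 136, 118, 94, 77, 70, 68, 66, 69, 69, 7
[... 1191 characters left out ...]
59, 52, 47, 49, 48, 39, 34, 31, 27, 29, 28, 36, 59, 80, 87, 91, 93, 92]
220 [83, 80, 75, 62, 42, 32, 27, 31, 28, 31, 27, 29, 28, 35, 44, 59, 69, 72, 69, 67, 65, 65, 66, 65, 65, 65, 61, 61, 61, 59, 52, 38, 32, 31, 28, 27, 32, 30, 50, 73, 89, 91, 92, 93]
224 [66, 55, 43, 36, 30, 31, 31, 29, 22, 31, 28, 36, 31, 39, 44, 56, 67, 69, 67, 64, 64, 63, 64, 66, 66, 61, 55, 44, 37, 32, 34, 33, 33, 30, 29, 32, 32, 29, 32, 44, 56, 73, 84, 90]
[-0.56916176  0.13444191  1.32583757 -0.02462186  1.6806128  -1.63710596]
(np.float64(330.35561415757394), np.float64(166.5567965525277))
(np.float64(330.1800538421896), np.float64(168.82732518024557))
shift [1.1345, 2.1103, -0.0403] turn [-0.0427, -0.0229, -1.7401]
```

Pliers are symmetric in the hand again and clear of the ring. Now back to the stand.

```bash
python3 -m handwheel '[[0.04,0.07,0,-0.043,-0.02,0],[0.12,0.22,0,-0.043,-0.02,0],[0.2,0.38,-0.01,-0.043,-0.02,0],[0.29,0.54,-0.01,-0.043,-0.02,0],[0.37,0.7,-0.015,-0.043,-0.02,0],[0.46,0.86,-0.02,-0.043,-0.02,0],[0.5,0.93,-0.02,-0.043,-0.02,0],[0.5,0.93,-0.02,-0.043,-0.02,0]]' |egrep 'pos|force|wid|rot';python3 -c "
from h import *
go((.5105,.2134,.2),-2.736)"
```

```text
tool_pos: [0.5065, -0.051, 0.2007]
ee_rot: [-3.14, 0.007, 2.641]
wrist_force: [0.3, 0.2, -1.3]
width: 0.0576
finger_force: 9.7
shift [0.6164, 1.1696, -0.0026] turn [-0.0085, 0.0117, -1.73]
```

```bash
python3 -m handwheel '[[0.04,0.07,0,0,0,-0.1],[0.1,0.2,0,0,0,-0.25],[0.18,0.33,0,0,0,-0.4],[0.25,0.47,0,0,0,-0.55],[0.32,0.6,0,0,0,-0.7],[0.38,0.72,0,0,0,-0.85],[0.43,0.82,0,0,0,-0.95],[0.43,0.82,0,0,0,-0.95],[0.43,0.82,0,0,0,-0.95]]' |egrep 'pos|force|wid|rot';python3 -c "
from h import *
go((.5105,.2134,.2),-2.736)"
```

```text
tool_pos: [0.5112, 0.1302, 0.1995]
ee_rot: [-3.133, 0.006, 3.134]
wrist_force: [-0.0, -0.5, -1.5]
width: 0.0577
finger_force: 9.7
shift [0.0066, 0.4158, -0.0059] turn [-0.0176, 0.008, -0.7885]
```

```bash
python3 -m handwheel '[[0,0.06,0,0,0,-0.2],[0,0.16,0,0,0,-0.4],[0,0.26,0,-0.01,0,-0.6],[0.005,0.36,0,-0.02,0,-0.75],[0.006,0.416,0,-0.02,0,-0.79],[0.006,0.416,0,-0.02,0,-0.79],[0.006,0.416,0,-0.02,0,-0.79],[0.006,0.416,0,-0.02,0,-0.79]]' |egrep 'pos|force|wid|rot';python3 - <<'E'
from h import *
go((.5105,.2134,.2),-2.736)
im,c=snap('wrist','w12.png');g=im.max(2)
for v in range(170,230,4):print(v,g[v,300:356].tolist())
E
```

```text
tool_pos: [0.5112, 0.2121, 0.2001]
ee_rot: [-3.141, 0.006, -2.739]
wrist_force: [0.0, -0.3, -2.2]
width: 0.0581
finger_force: 9.7
shift [0.0009, 0.0073, 0.0003] turn [-0.0006, 0.0119, -0.0049]
170 [103, 102, 103, 100, 102, 103, 102, 102, 101, 99, 91, 79, 72, 79, 89, 89, 89, 77, 70, 67, 64, 65, 72, 85, 96, 100, 102, 104, 105, 108, 108, 107, 101, 92, 75, 63, 59, 59, 61, 64, 71, 72, 71, 67, 65, 66, 65, 66, 73, 87, 101, 109, 111, 110, 112, 113]
174 [102, 103, 101, 102, 102, 101, 103, 101, 101, 98, 88, 73, 65, 75, 85, 93, 93, 86, 73, 67, 68, 66, 73, 86, 94, 98, 97, 98, 99, 98, 98, 99, 96, 90, 76, 66, 59, 60, 61, 73, 84, 87, 78, 66, 64, 63, 67, 67, 76, 92, 104, 109, 111, 110, 111, 110]
178 [99, 100, 101, 101, 102, 101, 100, 100, 101, 100, 97, 91, 83, 85, 91, 96, 96, 94, 95, 99, 103, 105, 107, 108, 108, 108, 106, 104, 98, 86, 77, 73, 68, 67, 64, 66, 63, 63, 64, 74, 83, 81, 73, 66, 64, 64, 68, 72, 86, 100, 108, 108, 109, 110, 108, 111]
182 [106, 106, 105, 108, 107, 106, 104, 104, 102, 102, 101, 100, 98, 100, 101, 101, 101, 103, 106, 108, 108, 109, 109, 109, 110, 109, 109, 108, 109, 109, 106,
[... 2103 characters left out ...]
, 90, 89, 89, 88, 83, 72, 53, 39, 31, 32, 35, 29, 33, 31, 38, 48, 64, 89, 107, 113, 113, 114, 113, 113, 112, 112, 112, 108, 96, 74, 54, 45, 43, 36, 30, 31, 36, 31, 32, 39, 50, 71, 90, 104, 106, 101, 94, 86, 85, 84, 84, 85]
222 [86, 88, 89, 89, 89, 88, 87, 83, 73, 58, 42, 30, 31, 31, 33, 32, 35, 37, 38, 38, 60, 85, 104, 112, 114, 113, 113, 112, 111, 113, 111, 105, 92, 68, 55, 43, 38, 34, 34, 33, 31, 29, 32, 35, 45, 72, 100, 121, 129, 120, 105, 95, 91, 91, 91, 91]
226 [88, 83, 80, 73, 62, 49, 37, 33, 29, 30, 27, 34, 36, 35, 36, 33, 29, 32, 35, 38, 54, 81, 100, 99, 94, 95, 100, 104, 107, 102, 93, 80, 69, 55, 40, 35, 34, 34, 29, 30, 31, 32, 30, 29, 29, 28, 32, 50, 64, 76, 83, 87, 87, 89, 90, 91]
```

```bash
python3 -m handwheel '[[0,0.006,0.08,0,0.01,0],[0,0.006,0.16,0,0.01,0],[0,0.006,0.24,0,0.01,0],[0,0.006,0.32,0,0.01,0],[0,0.006,0.39,0,0.01,0],[0,0.006,0.4,0,0.01,0],[0,0.006,0.4,0,0.01,0]]' |egrep 'pos|force|wid|rot';python3 -m handwheel '[[0,0,0.02,0,0,0],[0,0,0.04,0,0,0],[0,0,0.04,0,0,0],[0,0,0.04,0,0,0]]' |egrep 'pos|force|wid|rot'
```

```text
tool_pos: [0.5104, 0.2138, 0.1192]
ee_rot: [3.141, -0.001, -2.737]
wrist_force: [-0.7, 0.3, -0.3]
width: 0.0578
finger_force: 9.7
tool_pos: [0.5112, 0.2149, 0.1127]
ee_rot: [3.141, 0.002, -2.736]
wrist_force: [-0.8, 0.7, -1.7]
width: 0.0579
finger_force: 9.7
```

```bash
python3 -m handwheel '[[0,-0.004,0.015,0,0,0],[0,-0.005,0.03,0,0,0],[0,-0.005,0.04,0,0,0],[0,-0.005,0.04,0,0,0]]' |egrep 'pos|force|wid|rot';python3 -m handwheel '[[0,0,0.007,0,0,0],[0,0,0.015,0,0,0],[0,0,0.015,0,0,0]]' |egrep 'pos|force|wid|rot'
```

```text
tool_pos: [0.511, 0.2139, 0.1035]
ee_rot: [3.141, 0.0, -2.736]
wrist_force: [0.3, -0.6, -1.8]
width: 0.0579
finger_force: 9.7
tool_pos: [0.5113, 0.214, 0.1009]
ee_rot: [3.141, 0.001, -2.736]
wrist_force: [0.1, 1.0, -1.6]
width: 0.0579
finger_force: 9.7
```

```bash
for i in 1 2; do python3 -m handwheel '[[0,0,0.005,0,0,0],[0,0,0.007,0,0,0],[0,0,0.007,0,0,0]]' |egrep 'pos|force';done
```

```text
tool_pos: [0.5117, 0.2142, 0.1006]
wrist_force: [-0.5, -0.3, 2.0]
finger_force: 10.3
tool_pos: [0.5118, 0.2142, 0.1005]
wrist_force: [-2.9, -0.9, 6.4]
finger_force: 11.4
```

Bar seated at 0.1005, the same height as when I took it. I release and rise.

```bash
python3 -m handwheel '[[0,0,-0.006,0,0,0],[0,0,-0.006,0,0,0],[0,0,-0.006,0,0,0],[0,0,-0.006,0,0,0],[0,0,-0.006,0,0,0],[0,0,-0.006,0,0,0]]' -1 |egrep 'pos|force|wid';python3 -m handwheel '[[0,0,-0.05,0,0,0],[0,0,-0.12,0,0,0],[0,0,-0.2,0,0,0],[0,0,-0.3,0,0,0],[0,0,-0.4,0,0,0],[0,0,-0.5,0,0,0],[0.1,0,-0.5,0,0,0],[0.23,-0.05,-0.5,0,0,0],[0.23,-0.05,-0.5,0,0,0],[0.23,-0.05,-0.5,0,0,0]]' |egrep 'pos|force|wid';python3 - <<'E'
from h import *
im,c=snap('wrist','w13.png');b,d=snap('side','b13.png');a,e=snap('scene','a13.png')
t=robot.get_obs()['tool_pos']
for z in(.12,):print('expected grip',proj(c,[.5105,.2135,z]))
g=im.max(2);u,v=map(int,proj(c,[.5105,.2135,.12]))
m=(g[v-45:v+45,u-50:u+50]<32).astype(np.uint8);n,l,s,ce=cv2.connectedComponentsWithStats(m)
P=[ce[i]+[u-50,v-45] for i in range(1,n) if s[i,4]>80];print([(s[i].tolist()) for i in range(1,n) if s[i,4]>80],np.round(P,1),[onz(c,*p,.122).round(4) for p in P])
# change masks in side/scene vs start: bystanders
for f0,i1 in(('b.png',b),('a.png',a)):
    q=cv2.absdiff(cv2.imread('pics/'+f0),i1).max(2);k=(cv2.medianBlur(q,3)>45).astype(np.uint8);n,l,s,ce=cv2.connectedComponentsWithStats(k)
    print(f0,[s[i].tolist() for i in range(1,n) if s[i,4]>25])
# ring on spindle in side view: dark annulus pixels near the spindle
E
```

```text
tool_pos: [0.5115, 0.214, 0.0994]
wrist_force: [-0.0, 0.4, -0.5]
width: 0.0926
finger_force: 0.0
tool_pos: [0.4728, 0.1863, 0.2007]
wrist_force: [0.5, 0.2, 0.7]
width: 0.0939
finger_force: 0.0
expected grip (np.float64(336.5790457807703), np.float64(252.49076018229613))
[[56, 15, 27, 49, 523], [21, 19, 24, 45, 506]] [[357.4 248.9]
 [315.7 250.3]] [array([0.4989, 0.2292, 0.122 ]), array([0.5153, 0.1945, 0.122 ])]
b.png [[0, 0, 119, 24, 1718], [145, 0, 115, 155, 7869], [45, 171, 72, 165, 8608], [195, 170, 14, 19, 139], [204, 178, 15, 21, 178], [255, 178, 50, 46, 1198], [177, 182, 31, 39, 571], [249, 205, 7, 5, 26], [226, 210, 8, 5, 32], [142, 218, 135, 132, 4757], [307, 224, 30, 20, 320], [417, 333, 8, 9, 40], [8, 334, 37, 47, 1170], [393, 337, 27, 26, 137], [422, 344, 9, 11, 64], [39, 373, 40, 27, 794], [3, 383, 14, 10, 55]]
a.png [[249, 0, 33, 87, 1951], [286, 0, 106, 61, 3204], [388, 0, 52, 75, 1456], [277, 49, 38, 68, 1504], [332, 63, 56, 74, 1329], [231, 111, 10, 16, 103], [279, 124, 14, 7, 74], [302, 130, 19, 15, 129], [339, 139, 6, 6, 28], [333, 145, 105, 19, 1111], [296, 161, 10, 16, 72], [373, 164, 27, 22, 196], [312, 170, 33, 34, 282], [390, 180, 14, 21, 170], [341, 187, 15, 10, 57], [348, 211, 8, 9, 33], [298, 214, 17, 15, 117], [356, 217, 8, 11, 32]]
```

Pliers hang in the stand, the bystanders' image regions are unchanged, and the ring is around the spindle.

```bash
python3 -c "
from h import *
print(robot.get_obs()['time'],robot.close_job())"
```

```text
the job is handed in; nothing more can be done
23.5667 None
```

I handed the job in at 23.6 s; no verdict came back. By my last measurements, the ring sits contracted in the spindle's groove and the pliers hang back in their stand. The camera views show the dish, bottle and screwdriver unmoved, but the blue lookalike pliers' area of the side view changed, which I took for shadow and did not check.

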